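# Set the spice mill five clicks open from burr contact

### The job

Set the spice mill for a coarse grind: screw the knurled collar on top of it clockwise (seen from above) until the burrs meet and it will go no further, then back it off exactly five clicks and let go. Leave the other things on the worktop where they are.

Things in the scene. Friction and masses are not known exactly. Their poses are not given: they have to be found in the camera images.
- mill: Spice mill, bolted down; origin under its middle, x axis from its drawer side to its back. Wooden foot 170 x 150 x 14 mm, box 124 mm square (top edge 132 mm square) up to 108 mm, above it an aluminium dome, radius 58 mm at its foot and 43 mm at 126 mm, that ends at 128 mm in a neck 40 mm across which carries the grind collar.
- collar_centre (a point): Centre, half-way up and on the upright axis, of the grind collar on top of the mill: a round, knurled, unmarked steel ring 63 mm across, 26 mm tall (136 to 162 mm above the worktop; 8 mm free under it), gripped across its sides from above. Clockwise from above closes the burrs. This point belongs to the mill and does not turn with the collar.
- detent (a point): Spring plunger hidden in the mill, level with the collar, that makes its click stops: 18 to the turn, 20 degrees each. Let go, the collar settles in a click. Each click resists with about 0.2 N m, then snaps on; a grip of 30 N turns it without slip. Fully closed is a click position too, but against a solid stop: 0.5 N m and more will not move it. It starts 6 to 8 clicks open.
- shaft_top (a point): Top, 182 mm above the worktop, of the mill's bare six-sided crank shaft, 12 mm across, that stands 20 mm out of the middle of the collar (the crank is off). It does not turn with the collar.
- upper_burr (a point): Centre of the underside of the upper burr, hidden inside the mill on the collar's axis. The collar's thread lifts it straight up 0.1 mm a click, without turning it. Position readings are too coarse to tell one click from the next.
- lower_burr (a point): Centre of the top of the lower burr, hidden inside the mill on the same axis, fixed. Height of upper_burr above it is the grind gap: 0 when the burrs meet, 0.5 mm at five clicks.
- crank: The mill's crank, lying loose: steel bar 150 x 20 x 6 mm along its x axis with a wooden knob 40 mm tall at its +x end; origin under its middle. Leave it.
- dish: Green ceramic dish, 150 mm across, 45 mm tall; origin under its middle. Leave it.
- strainer: Small white plastic strainer, bowl 110 mm across and 43 mm tall, handle 85 mm long to its -x side; origin under the bowl. Leave it.
- jar: Amber glass jar, 68 mm across, 95 mm tall; origin under its middle. Leave it.
- mug: White mug, 80 mm across, 85 mm tall, handle at +y; origin under its middle. Leave it.
- scoop: Wooden spoon 170 mm long, lying along its x axis; origin under its middle. Leave it.
- tin: Aluminium tin, 72 mm across, 80 mm tall; origin under its middle. Leave it.

How it is judged:
By the outcome, as a careful person would: the job done as asked, in the order asked, and still so for the second after the job is handed in, with the robot touching nothing.
It also fails if it takes over 70 s, if anything falls off the work surface, if the arm or the gripper's body presses on something with over 40 N, if the wrist force passes 120 N, or if a joint passes its speed limit or range.

### The arm

A 6-joint arm with a two-finger parallel gripper is mounted at the origin on the work surface. World frame = base frame: x ahead of the robot, y to its left, z up, the work surface at z = 0. Lengths are in mm, angles in rad, forces in N, time in s.
With the tool pointing down it reaches from about 300 to 825 mm from the base axis. Payload 5.4 kg.
Tool frame: the origin (TCP) lies at the very end of the fingers, on their centre line; the grasp point (between the pads) lies 19 mm behind it (bot.hold_point_z is the distance from the TCP to the grasp point, in mm); y points along the fingers, x is the direction in which the jaws open and shut, and the axes are right-handed (so a half turn about y gives the same grasp; the last joint's range is limited). The gripper opens to 92 mm and grips with 3 to 60 N. Pads are 20 mm wide; open, the fingers measure 128 mm over their backs; the gripper's body (75 mm by 189 mm) begins 69 mm behind the grasp point.
Start: joints at [1.077, 0.158, 1.597, -0, 1.386, -0.21], TCP at [161.013, 551.979, 190.001] pointing down, gripper open.
Joint ranges: [-2.91, 2.91], [-0.94, 2.29], [0.18, 2.7], [-1.29, 4.43], [0.17, 2.64], [-3, 3]. Speed limits (rad/s): [2.57, 2.57, 3.14, 3.14, 3.14, 3.14].

### API

Orientations are given as [roll, pitch, yaw] about the fixed x, y, z axes, in that order (R = Rz(yaw) Ry(pitch) Rx(roll)).
In Python, from station import bot gives the robot as it stands.
- The arm moves only by the tool drive_tool, never from a script. Its arguments are lists of equal length, an entry for each row: "travel": the shift along the world's x, y, z in m, a list of three; "rot": the turn, a rotation vector about the world's x, y, z in rad, a list of three; "hand": the finger opening in m, from 0 to 0.0919. A call has 1 to 8 rows; each row shifts and turns the pose as measured when the row begins; what a row does not reach is not made up. A row lasts 1/10 s, in which the tool goes at most 50 mm and 8.59 degrees, less where a joint would pass 70% of its speed; a pose out of reach is approached as far as the arm can. A call is refused whole if a number of a shift passes 0.05 or a number of a turn 0.15, either way. A call with a gripper value outside its range is refused whole. The fingers move at their own pace and stop on an object; "grip_force" is the grip in N (left out, the last holds). Time passes only in rows, so rows that do not move let the fingers close. It gives the time, the measured TCP pose, the force and the opening at its end, in the units of the state.
- bot.read_state(): the state, without advancing time (a new reading comes with each control period).
- bot.camera(name): name is "side" or "top" or "wrist"; returns (picture, depth): 384x512x3 uint8, blue, green, red; 384x512 float32, mm along the optical axis (not along the pixel's ray), 0 where there is no reading.
- bot.get_calibration(name): a dict with "K" (3x3 intrinsics, pixels), "cam_to_world" (4x4, takes a point from camera to world coordinates). Camera axes: x right, y up, looking along -z (the intrinsics and any distortion apply to the point x, -y, -z); pixel columns grow to the right and rows downward; lengths in mm; the calibration is good to about 2 mm. A picture is of the moment at which its call begins: read the wrist's pose just before it. get_calibration takes no time and is no camera call; for the wrist camera it gives the pose at the moment of the call.
- bot.hand_in(): hands the job in, once; it reports no verdict.
The state is a dict: "time_s": time; "joint_positions": joint angles; "dq": joint speeds; "tau": joint torques, N m; "ee_pos": TCP position; "eef_rot": TCP orientation; "wrist_force": force on the tool from outside, world axes, zero at the start; "ft_torque": the same for the moment, N m; "width": finger opening in mm.
Only numpy, scipy, OpenCV 4.12 (cv2) and the standard library are available. Lean on these libraries where they do the work, as an engineer would, in place of code of your own. Each camera call takes 0.05 s, during which the arm holds its last target.

## Working session

There is one attempt and no reset: what is moved stays moved. The work goes in short steps, Python scripts to look and compute and a tool call to move; the robot and the scene stay as the last step left them, time stands still between calls to the robot, and variables do not carry over. Pictures are saved under pics/ and viewed, and the job is handed in when it is done.

Besides the shell and the picture viewer there is one more tool, called after "Emit:" as a command line: name --argument value ..., lists and objects as JSON in quotes. drive_tool: Moves the arm, as the interface text tells. Its arguments: {"type":"object","properties":{"travel":{"type":"array","items":{"type":"array","items":{"type":"number"}}},"rot":{"type":"array","items":{"type":"array","items":{"type":"number"}}},"hand":{"type":"array","items":{"type":"number"}},"grip_force":{"type":"number"}},"required":["travel","rot","hand"]}

```bash
mkdir -p pics; python3 - <<'E'
from station import bot
import cv2
print(bot.read_state())
for n in("top","side","wrist"):
    p,d=bot.camera(n); cv2.imwrite(f"pics/{n}0.png",p)
    c=bot.get_calibration(n); print(n,c)
E
```

```text
{'time_s': 0.0, 'joint_positions': array([ 1.07690169e+00,  1.59037884e-01,  1.59820946e+00, -3.01045213e-05,
        1.38616251e+00, -2.10109767e-01]), 'dq': array([ 0.00025732, -0.00056288, -0.00011649, -0.00053784,  0.00025063,
        0.00059715]), 'tau': array([ 1.80448678e-03, -3.85574234e+01, -3.22107482e+01,  7.03924242e-02,
        3.79072933e-02, -1.10898977e-04]), 'ee_pos': array([160.71425352, 551.40338394, 189.03662221]), 'eef_rot': array([-1.57044625,  0.0017834 ,  1.28701733]), 'wrist_force': array([ 0.61245526,  0.09870108, -0.14485915]), 'ft_torque': array([0.05427617, 0.00611777, 0.00475009]), 'width': 91.9654813049386}
top {'K': array([[363.13472241,   0.        , 250.31107486],
       [  0.        , 363.13472241, 189.15105354],
       [  0.        ,   0.        ,   1.        ]]), 'cam_to_world': array([[-5.70388406e-03,  9.95551619e-01, -9.40448812e-02,
         4.19706784e+02],
       [-9.99945794e-01, -4.85917754e-03,  9.20850561e-03,
        -3.40765400e-01],
       [ 8.71056189e-03,  9.40923077e-02,  9.95525371e-01,
         1.35818131e+03],
       [ 0.0000000
[... 417 characters left out ...]
2],
       [ 4.62996811e-03,  7.61173165e-01,  6.48532171e-01,
         8.60046511e+02],
       [ 0.00000000e+00,  0.00000000e+00,  0.00000000e+00,
         1.00000000e+00]])}
wrist {'K': array([[315.57548096,   0.        , 259.09690977],
       [  0.        , 315.57548096, 191.08115975],
       [  0.        ,   0.        ,   1.        ]]), 'cam_to_world': array([[ 2.80706952e-01, -9.21574418e-01, -2.68149582e-01,
         8.46353764e+01],
       [ 9.59792146e-01,  2.69055428e-01,  8.00513200e-02,
         5.74076859e+02],
       [-1.62614808e-03, -2.79838824e-01,  9.60045618e-01,
         3.82730281e+02],
       [ 0.00000000e+00,  0.00000000e+00,  0.00000000e+00,
         1.00000000e+00]])}
```

View pics/top0.png

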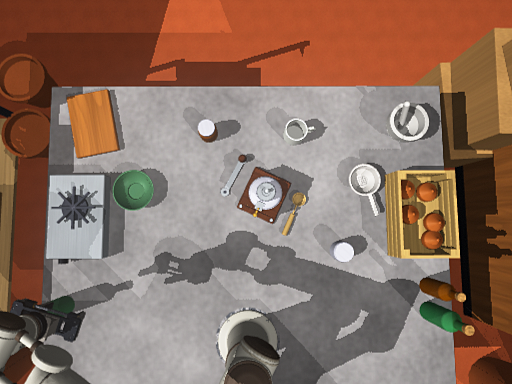

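View pics/side0.png

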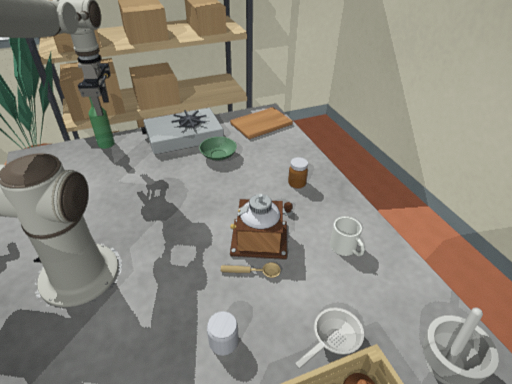

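View pics/wrist0.png

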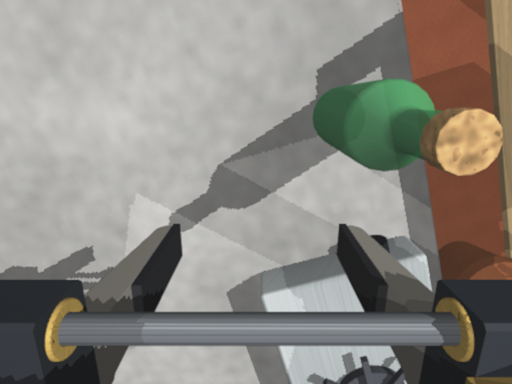

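The mill is at about (266,190) in the top view and (261,207) in the side view. I'll zoom in and measure it.

```bash
cat > h.py <<'E'
from station import bot
import numpy as np, cv2
def ray(n,u,v,c=None):
    c=c or bot.get_calibration(n);K=c["K"];T=c["cam_to_world"]
    d=np.array([(u-K[0,2])/K[0,0],-(v-K[1,2])/K[1,1],-1.]);return T[:3,3],T[:3,:3]@d
def onplane(n,u,v,z,c=None):
    o,d=ray(n,u,v,c);return o+d*(z-o[2])/d[2]
def pts(n,dep,c=None):
    c=c or bot.get_calibration(n);K=c["K"];T=c["cam_to_world"]
    v,u=np.mgrid[:384,:512];d=np.stack([(u-K[0,2])/K[0,0],-(v-K[1,2])/K[1,1],-np.ones(u.shape)],-1)*dep[...,None]
    P=d@T[:3,:3].T+T[:3,3];P[dep==0]=np.nan;return P
E
python3 - <<'E'
from h import *
t={}
for n,(a,b,w) in {"top":(225,150,90),"side":(215,170,90)}.items():
    p,d=bot.camera(n)
    cv2.imwrite(f"pics/{n}1.png",cv2.resize(p[b:b+w,a:a+w],None,fx=6,fy=6,interpolation=cv2.INTER_CUBIC))
    P=pts(n,d)
    reg=(abs(P[...,0]-560)<150)&(abs(P[...,1]+60)<130)
    for lo,hi in((155,166),(167,190),(108,135)):
        m=reg&(P[...,2]>lo)&(P[...,2]<hi)
        if m.sum(): 
            q=P[m];print(n,lo,hi,m.sum(),q.mean(0).round(1),q.min(0).round(1),q.max(0).round(1), cv2.minEnclosingCircle(q[:,:2].astype(np.float32)))
E
```

```text
top 155 166 264 [524.7 -63.1 160.6] [496.3 -93.5 155.1] [556.6 -33.5 165.9] ((524.95068359375, -63.0398063659668), 31.924894332885742)
top 167 190 13 [525.3 -58.8 179.3] [521.  -68.7 167.6] [531.3 -36.6 185.9] ((525.811767578125, -52.52162170410156), 16.229692459106445)
top 108 135 828 [521.3 -61.5 118.7] [ 441.3 -146.2  108. ] [607.9  20.4 132.9] ((525.308837890625, -63.76752471923828), 88.84507751464844)
side 155 166 264 [524.5 -70.6 160.8] [495.2 -99.2 155. ] [560.1 -34.1 165.6] ((527.2261352539062, -65.70262145996094), 33.642032623291016)
side 167 190 26 [526.2 -67.4 177.4] [521.7 -72.6 167.2] [532.3 -58.8 184.7] ((526.9256591796875, -65.69105529785156), 7.021622657775879)
side 108 135 852 [516.9 -86.4 118.7] [ 443.4 -151.6  108. ] [610.4  18.4 132.9] ((526.800537109375, -66.59342193603516), 90.4343032836914)
```

View pics/top1.png

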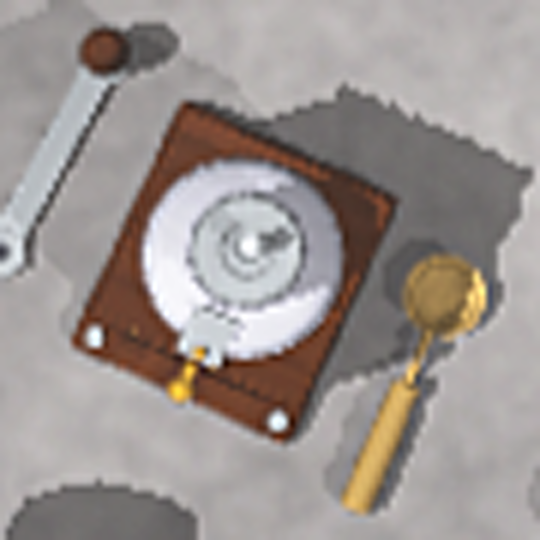

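View pics/side1.png

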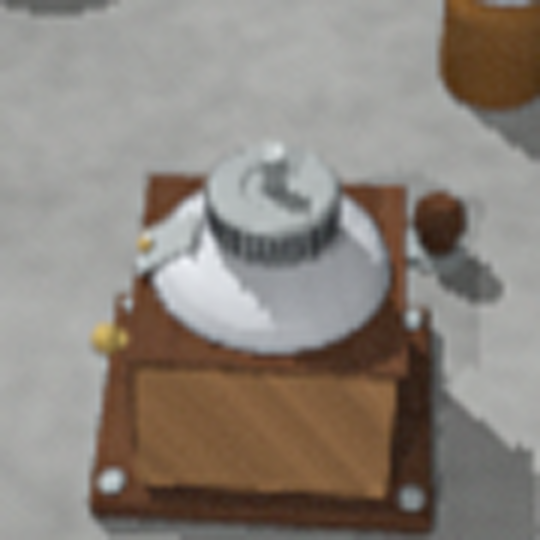

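The collar centre comes out at about (525.5, -64.5), with its top at z≈161. That fits the given 162 mm, and the measured radius of about 32 mm fits too. The present yaw (1.287) already leaves joint 6 plenty of clockwise room, so I'll go up and over.

Emit:
drive_tool --travel '[[0,0,0.04],[0.01,-0.02,0.04],[0.024,-0.04,0.02],[0.028,-0.048,0],[0.028,-0.048,0],[0.028,-0.048,0],[0.028,-0.048,0],[0.028,-0.048,0]]' --rot '[[0,0,0],[0,0,0],[0,0,0],[0,0,0],[0,0,0],[0,0,0],[0,0,0],[0,0,0]]' --hand '[0.0919,0.0919,0.0919,0.0919,0.0919,0.0919,0.0919,0.0919]'

```text
time_s: 1.05
ee_pos: [319.1, 271.4, 290.7]
eef_rot: [-1.574, 0.002, 1.299]
wrist_force: [0.4, -0.4, 0.2]
width: 92.0
```

Emit:
drive_tool --travel '[[0.028,-0.046,0],[0.028,-0.046,0],[0.028,-0.046,0],[0.028,-0.046,0],[0.028,-0.046,0],[0.028,-0.046,0],[0.028,-0.046,0],[0.01,-0.014,0]]' --rot '[[0,0,0],[0,0,0],[0,0,0],[0,0,0],[0,0,0],[0,0,0],[0,0,0],[0,0,0]]' --hand '[0.0919,0.0919,0.0919,0.0919,0.0919,0.0919,0.0919,0.0919]'

```text
time_s: 1.85
ee_pos: [509.6, -47.4, 290.9]
eef_rot: [-1.578, 0.0, 1.293]
wrist_force: [0.2, -0.6, 0.2]
width: 91.9
```

```bash
python3 - <<'E'
from h import *
s=bot.read_state();c=bot.get_calibration("wrist");p,d=bot.camera("wrist");cv2.imwrite("pics/w2.png",p)
print(s["ee_pos"],s["eef_rot"],s["joint_positions"])
P=pts("wrist",d,c)
for lo,hi in((157,166),(176,190)):
    m=(P[...,2]>lo)&(P[...,2]<hi)&(np.hypot(P[...,0]-525,P[...,1]+64)<45)
    q=P[m]
    if m.sum(): print(m.sum(),q.mean(0),cv2.minEnclosingCircle(q[:,:2].astype(np.float32)),np.argwhere(m).mean(0))
E
```

```text
[509.59852702 -47.35393055 290.91131858] [-1.57844329e+00  2.16278506e-04  1.29332588e+00] [-3.29254902e-01 -6.33780753e-02  1.62960291e+00  1.79831432e-04
  1.56771991e+00 -1.62258147e+00]
2403 [524.38127437 -62.98896085 160.21725588] ((525.97119140625, -63.59526443481445), 32.30122756958008) [193.00998752 248.95089471]
123 [525.42281872 -63.36199765 180.66172626] ((525.5709838867188, -63.655189514160156), 6.5524821281433105) [200.17886179 248.2601626 ]
```

View pics/w2.png

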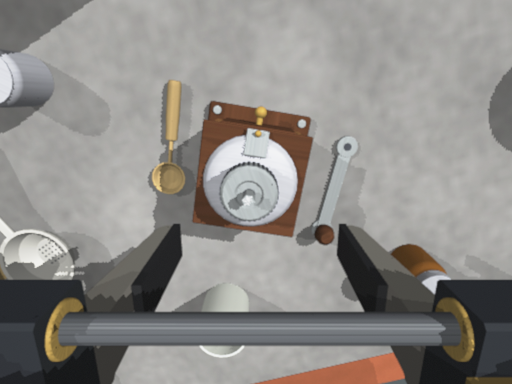

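The wrist view shows the collar at (249,193), and its depth gives the centre as (525.6, -63.6), which agrees with the other two cameras. I'll centre over it and go down part-way, levelling the small tilt.

Emit:
drive_tool --travel '[[0.016,-0.016,0],[0,0,-0.04],[0,0,-0.04],[0,0,-0.01],[0,0,0]]' --rot '[[0.002,0.007,0],[0,0,0],[0,0,0],[0,0,0],[0,0,0]]' --hand '[0.0919,0.0919,0.0919,0.0919,0.0919]'

```text
time_s: 2.4
ee_pos: [527.0, -64.9, 199.8]
eef_rot: [-1.574, 0.0, 1.291]
wrist_force: [0.6, 0.6, 0.5]
width: 91.9
```

```bash
python3 - <<'E'
from h import *
s=bot.read_state();c=bot.get_calibration("wrist");p,d=bot.camera("wrist");cv2.imwrite("pics/w3.png",p)
print(s["ee_pos"],s["eef_rot"],s["ft_torque"])
P=pts("wrist",d,c)
for lo,hi in((157,166),(176,190)):
    m=(P[...,2]>lo)&(P[...,2]<hi)&(np.hypot(P[...,0]-525,P[...,1]+64)<38)
    q=P[m]
    if m.sum(): print(m.sum(),q.mean(0),cv2.minEnclosingCircle(q[:,:2].astype(np.float32)))
E
```

```text
[527.04175428 -64.87380544 199.82002084] [-1.57370822e+00  7.78056930e-05  1.29060626e+00] [ 0.00199211  0.01444127 -0.00347474]
4511 [523.82936952 -63.06451649 160.19843338] ((525.8524169921875, -63.64643859863281), 32.39931869506836)
248 [525.28232795 -63.39173612 180.43768874] ((525.717529296875, -63.4803466796875), 6.6554694175720215)
```

View pics/w3.png

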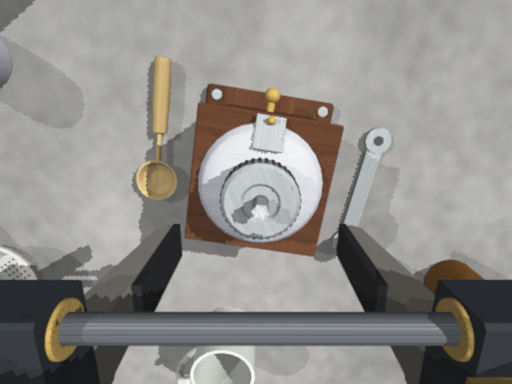

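The collar sits at (260,203), centred between the fingers. I'll make the small fix and go down to z≈132.

Emit:
drive_tool --travel '[[-0.0013,0.0013,-0.03],[0,0,-0.03],[0,0,-0.007],[0,0,0]]' --rot '[[0,0,0],[0,0,0],[0,0,0],[0,0,0]]' --hand '[0.0919,0.0919,0.0919,0.0919]'

```text
time_s: 2.85
ee_pos: [531.6, -64.3, 142.1]
eef_rot: [-1.59, 0.001, 1.293]
wrist_force: [0.5, -0.6, -0.2]
width: 92.1
```

Emit:
drive_tool --travel '[[0,0,0],[0,0,0]]' --rot '[[0,0,0],[0,0,0]]' --hand '[0.0919,0.0919]'

```text
time_s: 3.05
ee_pos: [533.9, -64.9, 146.2]
eef_rot: [-1.596, 0.001, 1.293]
wrist_force: [0.3, 0.4, -0.1]
width: 92.3
```

```bash
python3 - <<'E'
from h import *
s=bot.read_state();print(s)
E
```

```text
{'time_s': 3.05, 'joint_positions': array([-3.45999814e-01,  7.78299010e-02,  1.77389053e+00,  3.37781052e-04,
        1.26457739e+00, -1.63897531e+00]), 'dq': array([ 0.00308763, -0.01379165, -0.02241204, -0.00060627,  0.00989586,
       -0.00109799]), 'tau': array([ 1.35140656e-02, -3.40291429e+01, -3.09478641e+01, -1.60752644e-02,
       -1.77457550e-02, -3.17217900e-04]), 'ee_pos': array([533.88764825, -64.89552675, 146.20192903]), 'eef_rot': array([-1.59605451e+00,  1.39926998e-03,  1.29286007e+00]), 'wrist_force': array([ 0.25273079,  0.35777656, -0.0874479 ]), 'ft_torque': array([-0.00635373, -0.0327267 , -0.01086919]), 'width': 92.25067321764658}
```

Emit:
drive_tool --travel '[[-0.006,0.001,-0.008],[0,0,0]]' --rot '[[0.007,0.024,0],[0,0,0]]' --hand '[0.0919,0.0919]'

```text
time_s: 3.25
ee_pos: [528.9, -64.3, 140.3]
eef_rot: [-1.573, 0.002, 1.293]
wrist_force: [-0.8, -0.1, -0.2]
width: 92.1
```

Emit:
drive_tool --travel '[[0,0,0]]' --rot '[[0,0,0]]' --hand '[0.0919]'

```text
time_s: 3.35
ee_pos: [529.3, -64.5, 140.6]
eef_rot: [-1.574, 0.002, 1.293]
wrist_force: [-0.1, 0.4, -0.2]
width: 92.0
```

Emit:
drive_tool --travel '[[-0.0038,0.001,-0.008],[0,0,-0.001],[0,0,0]]' --rot '[[0.001,0.003,0],[0,0,0],[0,0,0]]' --hand '[0.0919,0.0919,0.0919]'

```text
time_s: 3.65
ee_pos: [524.9, -63.4, 130.7]
eef_rot: [-1.57, 0.001, 1.293]
wrist_force: [0.3, -0.6, 0.2]
width: 91.7
```

Now close gently.

Emit:
drive_tool --travel '[[0.0005,0,0.0015],[0,0,0],[0,0,0],[0,0,0],[0,0,0],[0,0,0]]' --rot '[[0,0,0],[0,0,0],[0,0,0],[0,0,0],[0,0,0],[0,0,0]]' --hand '[0.055,0.055,0.055,0.055,0.055,0.055]' --grip_force 10

```text
time_s: 4.25
ee_pos: [525.3, -63.8, 132.3]
eef_rot: [-1.57, 0.002, 1.293]
wrist_force: [-1.5, 0.4, 0.5]
width: 62.6
```

```bash
python3 - <<'E'
from h import *
s=bot.read_state();print(s)
p,d=bot.camera("wrist");cv2.imwrite("pics/w4.png",p)
E
```

```text
{'time_s': 4.25, 'joint_positions': array([-0.34786939,  0.09291601,  1.78633259, -0.00236978,  1.26330986,
       -1.63994479]), 'dq': array([-0.0013014 ,  0.00124996,  0.00105606,  0.00071001,  0.00209866,
       -0.00061952]), 'tau': array([ 1.27613302e-01, -3.46531141e+01, -3.09389770e+01,  4.33036272e-03,
        6.56306231e-02,  1.04975165e-02]), 'ee_pos': array([525.26724935, -63.76372204, 132.30461479]), 'eef_rot': array([-1.569676  ,  0.00218575,  1.29279496]), 'wrist_force': array([-1.47410742,  0.41550812,  0.5137894 ]), 'ft_torque': array([0.00877111, 0.03118956, 0.03723515]), 'width': 62.61719789592944}
```

View pics/w4.png

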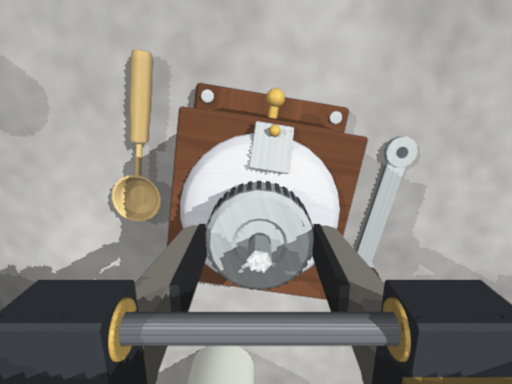

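The picture shows the collar at (259,235), gripped evenly. Opening is 62.6 mm, and side forces are below 2 N. Next I'll raise the grip and begin clockwise turns.

Emit:
drive_tool --travel '[[0,0,0],[0,0,0],[0,0,0],[0,0,0],[0,0,0]]' --rot '[[0,0,0],[0,0,0],[0,0,-0.1],[0,0,-0.1],[0,0,-0.1]]' --hand '[0.055,0.055,0.055,0.055,0.055]' --grip_force 35

```text
time_s: 4.8
ee_pos: [525.3, -63.6, 132.3]
eef_rot: [-1.57, 0.002, 0.983]
wrist_force: [0.1, -1.8, -0.2]
width: 61.5
```

```bash
cat > s.py <<'E'
from h import *
s=bot.read_state();print(s["time_s"],"pos",s["ee_pos"].round(1),"rot",s["eef_rot"].round(4),"F",s["wrist_force"].round(1),"M",s["ft_torque"].round(3),"w",s["width"].round(2),"j6",s["joint_positions"][5].round(4),"tau6",s["tau"][5].round(3))
E
python3 s.py
```

```text
Traceback (most recent call last):
  File "s.py", line 2, in <module>
    s=bot.read_state();print(s["time_s"],"pos",s["ee_pos"].round(1),"rot",s["eef_rot"].round(4),"F",s["wrist_force"].round(1),"M",s["ft_torque"].round(3),"w",s["width"].round(2),"j6",s["joint_positions"][5].round(4),"tau6",s["tau"][5].round(3))
                                                                                                                                                              ^^^^^^^^^^^^^^^^
AttributeError: 'float' object has no attribute 'round'
```

```bash
sed -i 's/s\["width"\].round(2)/round(s["width"],2)/' s.py; python3 s.py
```

```text
4.8 pos [525.3 -63.6 132.3] rot [-1.5698  0.0021  0.9832] F [ 0.1 -1.8 -0.2] M [-0.067 -0.016 -0.158] w 61.52 j6 -1.3305 tau6 -1.242
```

Emit:
drive_tool --travel '[[0,0,0],[0,0,0],[0,0,0],[0,0,0],[0,0,0],[0,0,0]]' --rot '[[0,0,-0.1],[0,0,-0.1],[0,0,-0.1],[0,0,-0.1],[0,0,-0.1],[0,0,-0.1]]' --hand '[0.055,0.055,0.055,0.055,0.055,0.055]'

```text
time_s: 5.4
ee_pos: [525.7, -63.3, 132.3]
eef_rot: [-1.57, 0.001, 0.359]
wrist_force: [0.2, -0.6, -0.4]
width: 61.5
```

```bash
python3 s.py
```

```text
5.4 pos [525.7 -63.3 132.3] rot [-1.5704e+00  1.3000e-03  3.5940e-01] F [ 0.2 -0.6 -0.4] M [-0.2    0.049 -0.007] w 61.45 j6 -0.707 tau6 -1.105
```

Emit:
drive_tool --travel '[[0,0,0],[0,0,0],[0,0,0],[0,0,0],[0,0,0],[0,0,0]]' --rot '[[0,0,-0.1],[0,0,-0.1],[0,0,-0.1],[0,0,-0.1],[0,0,-0.1],[0,0,-0.1]]' --hand '[0.055,0.055,0.055,0.055,0.055,0.055]'

```text
time_s: 6.0
ee_pos: [526.2, -63.2, 132.3]
eef_rot: [-1.571, 0.0, -0.265]
wrist_force: [-0.0, -0.7, -1.1]
width: 61.5
```

```bash
python3 s.py
```

```text
6.0 pos [526.2 -63.2 132.3] rot [-1.5709e+00  3.0000e-04 -2.6460e-01] F [-0.  -0.7 -1.1] M [-0.261  0.15   0.095] w 61.5 j6 -0.0829 tau6 -1.004
```

Emit:
drive_tool --travel '[[0,0,0],[0,0,0],[0,0,0]]' --rot '[[0,0,-0.1],[0,0,-0.1],[0,0,-0.1]]' --hand '[0.055,0.055,0.055]'

```text
time_s: 6.3
ee_pos: [526.4, -63.3, 132.3]
eef_rot: [-1.571, -0.0, -0.577]
wrist_force: [0.2, -1.3, 0.4]
width: 61.4
```

```bash
python3 s.py
```

```text
6.3 pos [526.4 -63.3 132.3] rot [-1.571e+00 -1.000e-04 -5.769e-01] F [ 0.2 -1.3  0.4] M [-0.248  0.28   0.158] w 61.39 j6 0.2294 tau6 -0.948
```

The stop can come from yaw ≈ -0.80, so from here I'll use finer steps and read the moment after each.

Emit:
drive_tool --travel '[[0,0,0],[0,0,0],[0,0,0]]' --rot '[[0,0,-0.06],[0,0,-0.06],[0,0,-0.06]]' --hand '[0.055,0.055,0.055]'

```text
time_s: 6.6
ee_pos: [526.5, -63.5, 132.3]
eef_rot: [-1.571, -0.0, -0.766]
wrist_force: [0.0, -0.8, -0.0]
width: 61.2
```

```bash
python3 s.py
```

```text
6.6 pos [526.5 -63.5 132.3] rot [-1.5713e+00 -2.0000e-04 -7.6580e-01] F [ 0.  -0.8 -0. ] M [-0.051  0.224 -0.15 ] w 61.17 j6 0.4183 tau6 -0.808
```

Emit:
drive_tool --travel '[[0,0,0],[0,0,0]]' --rot '[[0,0,-0.04],[0,0,-0.04]]' --hand '[0.055,0.055]'

```text
time_s: 6.8
ee_pos: [526.5, -63.4, 132.3]
eef_rot: [-1.572, -0.001, -0.845]
wrist_force: [1.8, 0.1, -0.4]
width: 61.6
```

```bash
python3 s.py
```

```text
6.8 pos [526.5 -63.4 132.3] rot [-1.5716e+00 -5.0000e-04 -8.4540e-01] F [ 1.8  0.1 -0.4] M [ 0.404 -0.305  2.445] w 61.64 j6 0.4984 tau6 2.242
```

Emit:
drive_tool --travel '[[0,0,0],[0,0,0]]' --rot '[[0,0,-0.04],[0,0,-0.04]]' --hand '[0.055,0.055]'

```text
time_s: 7.0
ee_pos: [527.0, -63.3, 132.4]
eef_rot: [-1.572, -0.002, -0.917]
wrist_force: [-3.6, -4.5, 1.5]
width: 61.4
```

```bash
python3 s.py
```

```text
7.0 pos [527.  -63.3 132.4] rot [-1.5725 -0.0025 -0.9171] F [-3.6 -4.5  1.5] M [-0.949  0.887  2.058] w 61.42 j6 0.5725 tau6 1.976
```

The moment jumped to 2.4 N m at yaw ≈ -0.80…-0.85. That is 2.09 rad from the start, exactly 6 clicks, so the collar is on the stop, and the fingers then slipped slightly. To get a clean angular zero, I'll relax, release, and regrip the collar where it sits in its closed detent.

Emit:
drive_tool --travel '[[-0.001,0,0],[0,0,0],[0,0,0],[0,0,0],[0,0,0]]' --rot '[[0,0,0.05],[0,0,0],[0,0,0],[0,0,0],[0,0,0]]' --hand '[0.055,0.08,0.08,0.08,0.08]'

```text
time_s: 7.5
ee_pos: [526.5, -63.3, 132.6]
eef_rot: [-1.572, -0.004, -0.868]
wrist_force: [-0.2, -0.1, 0.7]
width: 80.1
```

```bash
python3 s.py
```

```text
7.5 pos [526.5 -63.3 132.6] rot [-1.5721 -0.0037 -0.8679] F [-0.2 -0.1  0.7] M [-0.007  0.143 -0.02 ] w 80.08 j6 0.5231 tau6 -0.002
```

Emit:
drive_tool --travel '[[-0.0008,-0.0002,0],[0,0,0],[0,0,0],[0,0,0],[0,0,0],[0,0,0]]' --rot '[[0,0.003,0],[0,0,0],[0,0,0],[0,0,0],[0,0,0],[0,0,0]]' --hand '[0.08,0.055,0.055,0.055,0.055,0.055]' --grip_force 35

```text
time_s: 8.1
ee_pos: [526.0, -64.0, 132.6]
eef_rot: [-1.574, -0.003, -0.869]
wrist_force: [0.2, -1.1, -1.4]
width: 61.3
```

```bash
python3 s.py
```

```text
8.1 pos [526.  -64.  132.6] rot [-1.5742 -0.0025 -0.869 ] F [ 0.2 -1.1 -1.4] M [-0.042  0.107  0.006] w 61.32 j6 0.5239 tau6 0.022
```

Emit:
drive_tool --travel '[[0,0,0]]' --rot '[[0,0,-0.015]]' --hand '[0.055]'

```text
time_s: 8.2
ee_pos: [526.0, -64.0, 132.6]
eef_rot: [-1.574, -0.003, -0.884]
wrist_force: [0.9, -0.4, -1.4]
width: 61.3
```

```bash
python3 s.py
```

```text
8.2 pos [526.  -64.  132.6] rot [-1.5744 -0.0026 -0.8836] F [ 0.9 -0.4 -1.4] M [-0.045  0.001  0.889] w 61.28 j6 0.5387 tau6 0.619
```

A 0.015 rad nudge raises 0.89 N m straight away, so it is fully closed. The zero is yaw -0.869, and the target is -0.869 + 1.745 = +0.876.

Emit:
drive_tool --travel '[[0,0,0],[0,0,0],[0,0,0],[0,0,0],[0,0,0],[0,0,0],[0,0,0],[0,0,0]]' --rot '[[0,0,0.06],[0,0,0.1],[0,0,0.1],[0,0,0.1],[0,0,0.1],[0,0,0.1],[0,0,0.1],[0,0,0.1]]' --hand '[0.055,0.055,0.055,0.055,0.055,0.055,0.055,0.055]'

```text
time_s: 9.0
ee_pos: [526.0, -64.0, 132.6]
eef_rot: [-1.574, -0.002, -0.102]
wrist_force: [0.2, -1.0, -0.6]
width: 61.2
```

```bash
python3 s.py
```

```text
9.0 pos [526.  -64.  132.6] rot [-1.5741 -0.0025 -0.1024] F [ 0.2 -1.  -0.6] M [-0.265  0.114 -0.182] w 61.19 j6 -0.2443 tau6 0.794
```

Emit:
drive_tool --travel '[[0,0,0],[0,0,0],[0,0,0],[0,0,0],[0,0,0],[0,0,0],[0,0,0]]' --rot '[[0,0,0.1],[0,0,0.1],[0,0,0.1],[0,0,0.1],[0,0,0.1],[0,0,0.1],[0,0,0.1]]' --hand '[0.055,0.055,0.055,0.055,0.055,0.055,0.055]'

```text
time_s: 9.7
ee_pos: [526.0, -63.9, 132.7]
eef_rot: [-1.574, -0.002, 0.62]
wrist_force: [0.2, -0.7, -1.2]
width: 61.5
```

```bash
python3 s.py
```

```text
9.7 pos [526.  -63.9 132.7] rot [-1.574  -0.0025  0.6205] F [ 0.2 -0.7 -1.2] M [-0.215  0.015 -0.166] w 61.54 j6 -0.9699 tau6 0.874
```

Emit:
drive_tool --travel '[[0,0,0],[0,0,0],[0,0,0],[0,0,0],[0,0,0]]' --rot '[[0,0,0.09],[0,0,0.09],[0,0,0.06],[0,0,0],[0,0,0]]' --hand '[0.055,0.055,0.055,0.055,0.055]'

```text
time_s: 10.2
ee_pos: [526.0, -63.8, 132.6]
eef_rot: [-1.574, -0.002, 0.868]
wrist_force: [1.1, -1.0, -0.6]
width: 61.4
```

```bash
python3 s.py
```

```text
10.2 pos [526.  -63.8 132.6] rot [-1.5742 -0.0023  0.8676] F [ 1.1 -1.  -0.6] M [-0.225 -0.096  0.094] w 61.39 j6 -1.2176 tau6 0.012
```

Emit:
drive_tool --travel '[[0,0,0],[0,0,0]]' --rot '[[0,0,0.009],[0,0,0]]' --hand '[0.055,0.055]'

```text
time_s: 10.4
ee_pos: [526.0, -63.9, 132.6]
eef_rot: [-1.574, -0.002, 0.875]
wrist_force: [0.4, 0.2, 1.1]
width: 61.6
```

```bash
python3 s.py
```

```text
10.4 pos [526.  -63.9 132.6] rot [-1.5743 -0.0023  0.875 ] F [0.4 0.2 1.1] M [-0.188 -0.     0.013] w 61.55 j6 -1.225 tau6 -0.025
```

At yaw 0.875 the moment is about 0.01 N m, so the collar is centred in the detent 100° from the stop. I'll release it, then lift straight up.

Emit:
drive_tool --travel '[[0,0,0],[0,0,0],[0,0,0],[0,0,0],[0,0,0],[0,0,0]]' --rot '[[0,0,0],[0,0,0],[0,0,0],[0,0,0],[0,0,0],[0,0,0]]' --hand '[0.075,0.09,0.0919,0.0919,0.0919,0.0919]'

```text
time_s: 11.0
ee_pos: [525.6, -63.3, 132.6]
eef_rot: [-1.573, -0.003, 0.874]
wrist_force: [-0.2, 0.6, 0.1]
width: 91.5
```

```bash
python3 s.py
```

```text
11.0 pos [525.6 -63.3 132.6] rot [-1.5726 -0.0026  0.8735] F [-0.2  0.6  0.1] M [-0.016 -0.036 -0.023] w 91.54 j6 -1.2236 tau6 0.0
```

Emit:
drive_tool --travel '[[0,0,0.02],[0,0,0.035],[0,0,0.04],[0,0,0.03],[0,0,0]]' --rot '[[0,0,0],[0,0,0],[0,0,0],[0,0,0],[0,0,0]]' --hand '[0.0919,0.0919,0.0919,0.0919,0.0919]'

```text
time_s: 11.5
ee_pos: [523.0, -62.3, 260.2]
eef_rot: [-1.568, -0.001, 0.873]
wrist_force: [0.0, 0.9, -0.8]
width: 92.0
```

```bash
python3 s.py; python3 - <<'E'
from h import *
p,d=bot.camera("side");cv2.imwrite("pics/side5.png",p)
p,d=bot.camera("wrist");cv2.imwrite("pics/w5.png",p)
E
```

```text
11.5 pos [523.  -62.3 260.2] rot [-1.568e+00 -1.100e-03  8.732e-01] F [ 0.   0.9 -0.8] M [-0.013  0.003 -0.017] w 92.02 j6 -1.2229 tau6 -0.001
```

View pics/side5.png

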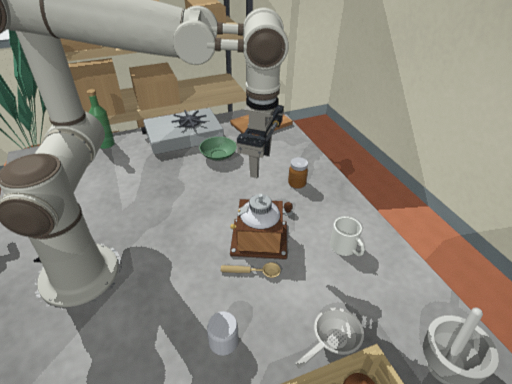

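View pics/w5.png

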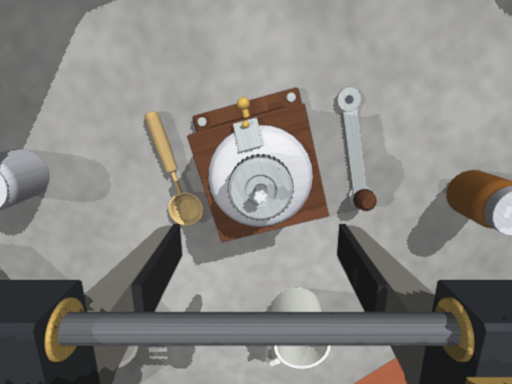

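The gripper is clear above the mill. In the side view the mill (261,213), dish, jar, mug, strainer, scoop, crank and tin are all where they started. Handing in.

```bash
python3 -c "
from station import bot
print(bot.hand_in())"
```

```text
the job is handed in; nothing more can be done
None
```

The collar is backed off five clicks from fully closed and released. The job took about 11.6 s and has been handed in.

- **Closing:** I turned the collar clockwise 2.09 rad, which is 6 clicks, until the moment jumped to 2.4 N m at the solid stop. The fingers slipped slightly there, so I let go and regripped with no load. A 0.015 rad nudge then gave 0.89 N m at once, which confirmed it was closed.
- **Backing off:** From that new zero I turned it back 1.744 rad (99.9°, against 100° for five clicks). The remaining moment was only 0.01 N m, so it was resting in a click when I released it.
- **Last checks:** The gripper is open and clear at z = 260 mm with no contact force. By eye, the side picture shows nothing else on the worktop moved.
- **Not checked:** I could not see the final click directly, because the collar is unmarked and position readings are too coarse. The count rests on the turn angle and the moment readings.
- **Disagreements:** The tool drifted about 8 mm sideways and 14 mm high once on the way down, with no contact, and I corrected it before gripping. The cameras agreed on the collar's centre to within about 3 mm.

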